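Unclip the ring-blank tin and lay its lid on the board

TASK

Open the metal tin on the jeweller's bench: flip both sprung clips, on its opposite edges, outwards until they snap open and stay open, while the lid stays in place. Then lift the lid off by its wooden grip and set it down flat, grip up, about in the middle of the bare wooden board, without dropping it. Leave everything else on the bench where it is.

Things in the scene. Friction and masses are not known exactly. Their poses are not given: they have to be found in the camera images.
- tin: Bare aluminium open box fixed to the bench, 166 (x) x 132 (y) x 90 mm tall, walls 4 mm. Origin at the centre of its underside on the bench, z up. Its clips sit on the middle of its +y and -y walls. It turns up to 0.35 rad either way.
- lid: Loose aluminium lid, about 0.35 kg, 57 mm tall. Origin at the centre of its underside, axes as the tin's at the start. Bottom 8 mm: a plug 152 (x) x 118 (y) mm sitting inside the tin (3 mm play all round); above it a plate 170 (x) x 140 (y) x 7 mm resting on the tin's rim (plate top 97 mm above the bench); above that the grip.
- lid_grip (a point): Centre of the lid's wooden grip: a bar 96 mm long (along the lid's x), 16 mm wide (y) and 16 mm tall, on two 10 mm steel posts 36 mm either side of its middle. The point is 34 mm above the plate's top, 49 mm above the lid's underside, 131 mm above the bench at the start; z up, free space under the bar is 26 mm.
- clip_a (a joint): Angle (rad) of the steel clip on the tin's +y wall: 0 shut (hook over the lid's edge), grows as its top swings outwards (to the tin's +y) and down, stop at 1.4. Hinge along the tin's x, 74 mm out from the tin's centre, 60 mm above the bench. Over-centre spring: pulls shut below 0.6, open above 0.6, against the stop; needs about 4 N outwards on the tab.
- clip_b (a joint): The same for the clip on the tin's -y wall; grows as its top swings outwards to the tin's -y.
- clip_a_tab (a point): Middle of clip_a's upright steel thumb tab, 50 mm along x, 4 thick, 36 tall, 60 mm from the hinge. Shut: 75 mm out from the tin's centre, 120 mm above the bench (tab from 102 to 138), axes as the tin's; turns with the clip. Below it the hook, 46 mm long, reaches 13 mm inwards over the lid, top at 104 mm. Between grip bar and tab 65 mm are free: a shut gripper fits there to push the tab outwards.
- clip_b_tab (a point): The same for clip_b, on the tin's -y side.
- board_top (a point): Centre of the top face of the bare light wooden board fixed to the bench, 220 (x) x 190 (y) mm, top 16 mm above the bench; z up. The board and the tin may stand on either side, left or right.
- jar: Bystander, leave alone: lidded glass jar, 60 mm across, 85 mm tall, standing behind (beyond) the tin. Origin under its middle.
- hammer: Bystander, leave alone: small hammer 200 mm long lying beyond the board. Origin under its middle.
- screwdriver: Bystander, leave alone: screwdriver with a dark wooden handle, 150 mm long lying on the robot side of the tin. Origin under its middle.
- bench_block: Bystander, leave alone: square steel block 90 x 90 mm on a rubber foot, 30 mm tall, on the robot side of the board. Origin under its middle.
- mandrel: Bystander, leave alone: tapered steel ring mandrel on a round wooden foot, 68 mm across and 150 mm tall, off to the left. Origin under its middle.
Mind the look-alikes: they are no part of the job. Several things have the shape of the lid; the one meant has the colours described above.

How it is judged:
On the way, in this order (a step that is already met when the one before it is completed fails the run):
1. both clips flipped open (past 1.0 rad) with the lid still on the tin (within 20 mm of its start) (value of joint each of clip_a, clip_b above 1 rad and distance of lid_grip from where it was at the start of the episode below 0.02 m), for 0.2 s.
2. lid lifted clear of the tin, 40 mm or more up (height (world z) of lid_grip above 0.171 m), for 0.1 s.
At the end, for the whole second after the job is handed in: Both clips stand open (past 1.0 rad); the lid lies flat on the board, grip up (tilt under 0.06 rad), resting on its plug (grip centre 44 to 54 mm above the board's top), its centre within 45 mm of the board's centre along each of the board's sides, at rest and released. Its yaw is free (value of joint each of clip_a, clip_b above 1 rad and x of lid_grip in the frame of board_top between -0.045 and 0.045 m and y of lid_grip in the frame of board_top between -0.045 and 0.045 m and z of lid_grip in the frame of board_top between 0.044 and 0.054 m and angle between lid_grip's own z axis and vertical below 0.06 rad and linear speed of lid below 0.02 m/s); the robot touches nothing.
It fails at once if the lid raised more than 12 mm while a clip is not yet past 0.6 rad before it is clear of the tin (z of lid_grip in the frame of tin between 0.143 and 0.2 m and horizontal distance between lid_grip and tin below 0.05 m and value of joint any of clip_a, clip_b below 0.6 rad).
It fails at once if the lid dropped or thrown (faster than 0.7 m/s with no finger on it) (linear speed of lid above 0.7 m/s and contact force between the fingers and lid below 0.1 N).
It fails at once if any bystander moved more than 30 mm (distance of any of jar, hammer, screwdriver, bench_block, mandrel from where it was at the start of the episode above 0.03 m).
It also fails if it takes over 58 s, if anything falls off the work surface, if the arm or the gripper's body presses on something with over 40 N, if the wrist force passes 120 N, or if a joint passes its speed limit or range.

ROBOT

A 6-joint arm with a two-finger parallel gripper is mounted at the origin on the work surface. World frame = base frame: x ahead of the robot, y to its left, z up, the work surface at z = 0. Lengths are in m, angles in rad, forces in N, time in s.
With the tool pointing down it reaches from about 0.35 to 0.775 m from the base axis. Payload 5.5 kg.
Tool frame: the origin (TCP) lies at the very end of the fingers, on their centre line; the grasp point (between the pads) lies 19 mm behind it (pinch_z is the distance from the TCP to the grasp point, in m); x points along the fingers, z is the direction in which the jaws open and shut, and the axes are right-handed (so a half turn about x gives the same grasp; the last joint's range is limited). The gripper opens to 85 mm and grips with 20 to 120 N. Pads are 22 mm wide; open, the fingers measure 114 mm over their backs; the gripper's body (76 mm by 85 mm) begins 54 mm behind the grasp point. The pads swing forward as they close: fully open they stand 13 mm farther back than shut.
Start: joints at [1.118, 0.313, 0.046, 1.304, 0, 1.431], TCP at [0.177, 0.547, 0.195] pointing down, gripper open.
Joint ranges: [-2.76, 2.76], [-0.86, 1.69], [-1.03, 1.26], [-2.2, 2.34], [-1.47, 1.5], [-3.14, 3.14]. Speed limits (rad/s): [2.57, 2.57, 3.14, 3.14, 3.14, 3.14].

INTERFACE

Orientations are given as a rotation vector (axis times angle).
In Python, from cell import state, capture, camera_params, close_job, pinch_z gives the robot as it stands.
- The arm moves only by the tool carry_out, never from a script. Its arguments are lists of equal length, an entry for each row: "angular": the turn, a rotation vector about the tool's x, y, z in degrees, a list of three; "delta_pos": the shift along the tool's x, y, z in mm, a list of three; "grip": the finger opening in mm, from 0 to 85.4. In form: {"angular": [[rx, ry, rz], ...], "delta_pos": [[dx, dy, dz], ...], "grip": [grip, ...]}. A call has 1 to 5 rows; each row shifts and turns the commanded pose from where the row before left it, along the tool's axes as they then stand; what a row does not reach is not made up. A row lasts 1/12 s, in which the tool goes at most 41.7 mm and 7.16 degrees, less where a joint would pass 70% of its speed; a pose out of reach is approached as far as the arm can. A call with a gripper value outside its range is refused whole. The fingers move at their own pace and stop on an object; the grip force is fixed at half the most. Time passes only in rows, so rows that do not move let the fingers close. It gives the time, the measured TCP pose, the force and the opening at its end, in the units of the state.
- state(): the state, without advancing time (a new reading comes with each control period).
- capture(name): name is "side" or "top" or "wrist"; returns the picture (480x640x3 uint8, red, green, blue); there is no depth.
- camera_params(name): a dict with "vertical_fov" (degrees; the focal length in pixels is half the picture's height over the tangent of half this angle, whatever the lens; pixels are square), "cx", "cy" (the principal point, pixels), "xyz" and "rotation" of the camera in the world. Camera axes: x right, y down, z forward; pixel columns grow to the right and rows downward; lengths in m; the calibration is good to about 2 mm. A picture is of the moment at which its call begins: read the wrist's pose just before it. camera_params takes no time and is no camera call; for the wrist camera it gives the pose at the moment of the call.
- close_job(): hands the job in, once; it reports no verdict.
The state is a dict: "clock": time; "joint_pos": joint angles; "joint_velocities": joint speeds; "joint_torque": joint torques, N m; "eef_pos": TCP position; "tool_rot": TCP orientation; "wrist_force": force on the tool from outside, world axes, zero at the start; "torque": the same for the moment, N m; "finger_gap": finger opening in m.
Only numpy, scipy, OpenCV 4.12 (cv2) and the standard library are available. Lean on these libraries where they do the work, as an engineer would, in place of code of your own. Each camera call takes 0.05 s, during which the arm holds its last target. There are 200 camera calls.

## Working session

There is one attempt and no reset: what is moved stays moved. The work goes in short steps, Python scripts to look and compute and a tool call to move; the robot and the scene stay as the last step left them, time stands still between calls to the robot, and variables do not carry over. Pictures are saved under pics/ and viewed, about 8 in all and at most 12, crops included, and the job is handed in when it is done.

Besides the shell and the picture viewer there is one more tool, called after ">>>" by a JSON object that holds its "op" and its "data", one argument or row to a line. carry_out: Moves the arm, as the interface text tells. Its arguments: {"type":"object","properties":{"angular":{"type":"array","items":{"type":"array","items":{"type":"number"}}},"delta_pos":{"type":"array","items":{"type":"array","items":{"type":"number"}}},"grip":{"type":"array","items":{"type":"number"}}},"required":["angular","delta_pos","grip"]}

```bash
ls; mkdir -p pics; python3 - <<'E'
from cell import *
import cv2
print(state(), pinch_z)
for n in ("top","side"):
    im=capture(n); cv2.imwrite(f"pics/{n}1.png",im[:,:,::-1]); print(n,camera_params(n))
E
```

```text
pics
{'clock': 0.0, 'joint_pos': array([1.11837368e+00, 3.14007954e-01, 4.49856020e-02, 1.30355887e+00,
       1.33825630e-05, 1.43119269e+00]), 'joint_velocities': array([ 0.00130241, -0.00079937, -0.00024058, -0.00218299, -0.00123948,
        0.00230116]), 'joint_torque': array([ 1.11399511e-04, -4.80629933e+01,  2.98533243e+01,  1.95029809e-02,
       -2.93596649e-04,  2.71285522e-06]), 'eef_pos': array([0.17671399, 0.54658986, 0.19380731]), 'tool_rot': array([-0.97665446,  1.3427258 ,  0.97528216]), 'wrist_force': array([0.48697679, 0.07677194, 0.16968608]), 'torque': array([ 0.03695546,  0.0175187 , -0.01025636]), 'finger_gap': 0.08536765757988603} 0.0187
top {'vertical_fov': 48.24270525399497, 'cx': 325.8336308633461, 'cy': 246.03991516189765, 'xyz': array([0.23172486, 0.13389278, 1.44550201]), 'rotation': array([-2.15495864,  2.10871102, -0.23461343])}
side {'vertical_fov': 54.68256738586981, 'cx': 313.63388670446614, 'cy': 232.4377100029644, 'xyz': array([-0.05242149, -0.36361454,  0.85628825]), 'rotation': array([-2.21152347,  0.99352268, -0.41452491])}
```

View pics/top1.png

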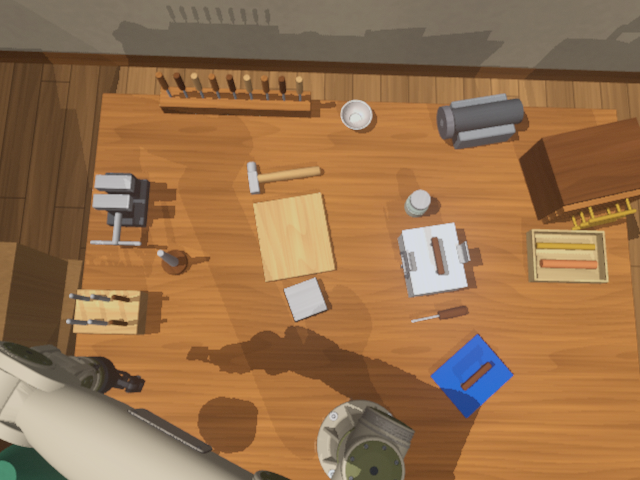

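View pics/side1.png

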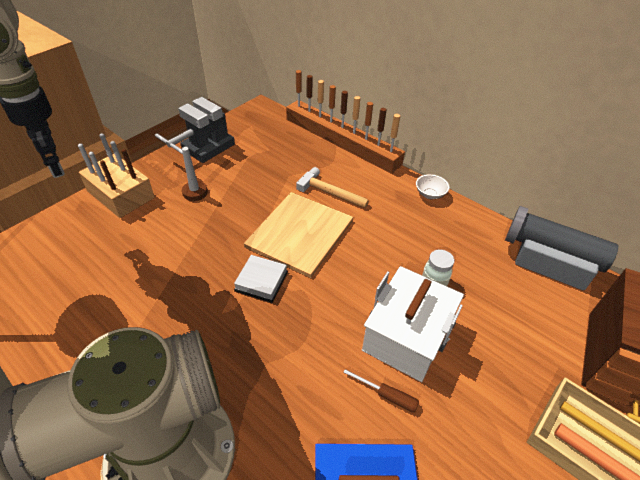

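The top view shows the tin at about (434,259), with clips at (406,262) and (463,252). The grip bar runs from (435,238) to (440,273), the board is at (294,236) and the jar at (418,203). The blue lid at (472,375) is a decoy. The side view agrees. Next I measure the lid, grip and board.

```bash
cat > h.py <<'E'
import numpy as np, cv2
from cell import *
from scipy.spatial.transform import Rotation as R
def ray(name,uv,z,p=None):
    p=p or camera_params(name); f=240/np.tan(np.radians(p["vertical_fov"]/2))
    uv=np.atleast_2d(uv).astype(float)
    d=np.c_[(uv-[p["cx"],p["cy"]])/f,np.ones(len(uv))]@R.from_rotvec(p["rotation"]).as_matrix().T
    return p["xyz"]+d*((z-p["xyz"][2])/d[:,2])[:,None]
def rect(name,mask,z,p=None):
    c=max(cv2.findContours(mask.astype(np.uint8),0,2)[0],key=cv2.contourArea)
    w=ray(name,c[:,0],z,p)[:,:2]
    (cx,cy),s,a=cv2.minAreaRect((w*1000).astype(np.float32))
    return (round(cx,1),round(cy,1)),np.round(s,1),round(a,1)
def tool():
    s=state(); print("t",s["clock"],"tcp",np.round(s["eef_pos"]*1000,1),"F",np.round(s["wrist_force"],1),"gap",s["finger_gap"])
    print(np.round(R.from_rotvec(s["tool_rot"]).as_matrix(),3)); return s
E
python3 - <<'E'
from h import *
for n in("top","side"):
    im=cv2.imread(f"pics/{n}1.png"); hsv=cv2.cvtColor(im,cv2.COLOR_BGR2HSV); H,S,V=cv2.split(hsv)
    box=np.zeros(H.shape,bool)
    if n=="top": box[210:310,385:485]=1
    else: box[265:330,370:465]=1
    lid=(S<40)&(V>205)&box
    lid=cv2.morphologyEx(lid.astype(np.uint8),cv2.MORPH_OPEN,np.ones((5,5)))
    print(n,"lid",rect(n,lid,.097))
    grip=(S>110)&(V<130)&box
    g2=np.zeros_like(grip)
    if n=="top": g2[230:285,422:450]=1
    else: g2[275:325,400:435]=1
    print("grip",rect(n,grip&g2,.139))
    b2=np.zeros_like(box)
    if n=="top": b2[185:290,245:345]=1
    else: b2[185:285,240:360]=1
    bd=b2&(V>160)&(S>60)&(S<150)&(H>12)
    print("board",rect(n,cv2.morphologyEx(bd.astype(np.uint8),cv2.MORPH_OPEN,np.ones((5,5))),.016))
tool()
E
```

```text
top lid ((471.5, -177.9), array([166.3, 136.7]), 10.2)
grip ((433.6, -177.6), array([0., 0.]), 0.0)
board ((537.5, 187.9), array([222.2, 191.7]), 11.3)
side lid ((468.6, -139.7), array([167.2,  79.7]), 21.5)
grip ((468.7, -182.4), array([101.1,  12.8]), 9.6)
board ((538.0, 185.5), array([220.7, 189.1]), 11.5)
t 0.1 tcp [176.7 546.6 193.9] F [ 0.2 -0.4 -0.1] gap 0.08539479892255955
[[-0.001 -0.951  0.308]
 [-0.001  0.308  0.951]
 [-1.     0.    -0.002]]
```

Tin centre is about (470,-179) mm with yaw 10°, and board centre about (538,187). I turn the jaws to the tin's y axis, close the gripper and rise.

>>> {"op": "carry_out", "data": {
  "angular": [
    [-7, 0, 0],
    [-7, 0, 0],
    [-7, 0, 0],
    [-7, 0, 0],
    [0, 0, 0]
  ],
  "delta_pos": [
    [-10, 0, 0],
    [-10, 0, 0],
    [-10, 0, 0],
    [-10, 0, 0],
    [0, 0, 0]
  ],
  "grip": [0, 0, 0, 0, 0]
}}

```text
clock: 0.52
eef_pos: [0.1773, 0.5478, 0.2363]
tool_rot: [-1.339, 1.117, 1.34]
wrist_force: [0.1, 0.6, -0.4]
finger_gap: 0.0256
```

```bash
cat >> h.py <<'E'
C=np.array([470.5,-179.]); YAW=np.radians(10)
def go(xt,yt,z,c=C,yaw=YAW):  # tool-frame shift (mm) to a point given in a level frame at c
    s=tool(); M=R.from_rotvec(s["tool_rot"]).as_matrix()
    w=np.r_[c+[xt*np.cos(yaw)-yt*np.sin(yaw),xt*np.sin(yaw)+yt*np.cos(yaw)],z]
    print("shift",np.round(M.T@(w-s["eef_pos"]*1000),1))
E
python3 -c "
from h import *
go(0,40,230)"
```

```text
t 0.5167 tcp [177.3 547.8 236.3] F [ 0.1  0.6 -0.4] gap 0.025575071448527754
[[ 0.001 -0.984 -0.178]
 [ 0.002 -0.178  0.984]
 [-1.    -0.001  0.002]]
shift [   5.1 -159.4 -727.4]
```

>>> {"op": "carry_out", "data": {
  "angular": [
    [0, 0, 0],
    [0, 0, 0],
    [0, 0, 0],
    [0, 0, 0],
    [0, 0, 0]
  ],
  "delta_pos": [
    [0, -9, -40],
    [0, -9, -40],
    [0, -9, -40],
    [0, -9, -40],
    [0, -9, -40]
  ],
  "grip": [0, 0, 0, 0, 0]
}}

```text
clock: 0.93
eef_pos: [0.2561, 0.3562, 0.2337]
tool_rot: [-1.336, 1.123, 1.336]
wrist_force: [1.6, -0.9, -0.5]
finger_gap: -0.0005
```

>>> {"op": "carry_out", "data": {
  "angular": [
    [0, 0, 0],
    [0, 0, 0],
    [0, 0, 0],
    [0, 0, 0],
    [0, 0, 0]
  ],
  "delta_pos": [
    [0, -9, -40],
    [0, -9, -40],
    [0, -9, -40],
    [0, -9, -40],
    [0, -9, -40]
  ],
  "grip": [0, 0, 0, 0, 0]
}}

```text
clock: 1.35
eef_pos: [0.3354, 0.1672, 0.2341]
tool_rot: [-1.335, 1.123, 1.335]
wrist_force: [0.4, 0.8, -0.5]
finger_gap: -0.0003
```

>>> {"op": "carry_out", "data": {
  "angular": [
    [0, 0, 0],
    [0, 0, 0],
    [0, 0, 0],
    [0, 0, 0],
    [0, 0, 0]
  ],
  "delta_pos": [
    [0, -9, -40],
    [0, -9, -40],
    [0, -9, -40],
    [0, -9, -40],
    [0, 0, 0]
  ],
  "grip": [0, 0, 0, 0, 0]
}}

```text
clock: 1.77
eef_pos: [0.4015, 0.0117, 0.2338]
tool_rot: [-1.331, 1.129, 1.327]
wrist_force: [0.4, -0.9, -0.0]
finger_gap: -0.0002
```

```bash
python3 -c "
from h import *
go(0,40,230)
print(camera_params('wrist'))
cv2.imwrite('pics/w1.png',capture('wrist')[:,:,::-1])"
```

```text
t 1.7667 tcp [401.5  11.7 233.8] F [ 0.4 -0.9 -0. ] gap -0.0002334692084197519
[[ 0.001 -0.987 -0.163]
 [-0.002 -0.163  0.987]
 [-1.    -0.001 -0.003]]
shift [   4.2  -36.6 -159.4]
{'vertical_fov': 67.76803702865956, 'cx': 322.4987128207472, 'cy': 229.54432001303738, 'xyz': array([ 0.32444767, -0.00085734,  0.41252166]), 'rotation': array([1.88843412, 2.22498101, 0.34466692])}
```

View pics/w1.png

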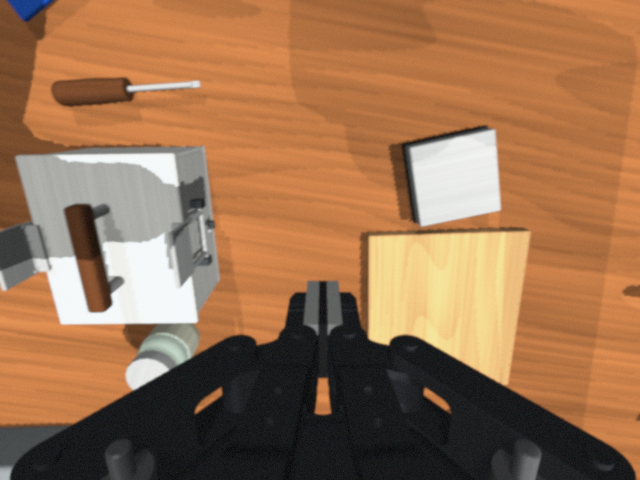

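The wrist view shows the tin's grip bar from (80,206) to (99,309) and the +y tab near (186,245). I ray-cast these as the second measurement.

```bash
python3 -c "
from h import *
im=cv2.imread('pics/w1.png');H,S,V=cv2.split(cv2.cvtColor(im,cv2.COLOR_BGR2HSV))
m=np.zeros(H.shape,bool);m[195:320,60:115]=1
print(rect('wrist',m&(S>100),.137))
print('plate',ray('wrist',[[18,156],[175,154],[196,322],[62,324]],.097)*1000)
"
```

```text
((468.0, -171.4), array([94.2, 21. ]), 10.7)
plate [[ 399.68194041 -254.93101079   97.        ]
 [ 375.58512778 -120.12253133   97.        ]
 [ 540.25451568  -92.54299709   97.        ]
 [ 564.87480891 -226.37177709   97.        ]]
```

>>> {"op": "carry_out", "data": {
  "angular": [
    [-1, 0, 0],
    [0, 0, 0],
    [0, 0, 0],
    [0, 0, 0],
    [0, 0, 0]
  ],
  "delta_pos": [
    [0, -9, -40],
    [0, -9, -40],
    [0, -9, -40],
    [0, -9, -39],
    [0, 0, 0]
  ],
  "grip": [0, 0, 0, 0, 0]
}}

```text
clock: 2.23
eef_pos: [0.4668, -0.136, 0.2332]
tool_rot: [-1.347, 1.116, 1.344]
wrist_force: [1.2, 0.3, 0.0]
finger_gap: 0.0002
```

```bash
python3 -c "
from h import *
go(0,40,116)
np.save('pw.npy',camera_params('wrist'),allow_pickle=True)
cv2.imwrite('pics/w2.png',capture('wrist')[:,:,::-1])"
```

```text
t 2.2333 tcp [ 466.8 -136.   233.2] F [1.2 0.3 0. ] gap 0.00024690035863903935
[[ 0.001 -0.983 -0.186]
 [-0.002 -0.186  0.983]
 [-1.    -0.    -0.002]]
shift [117.2   3.9  -2.7]
```

View pics/w2.png

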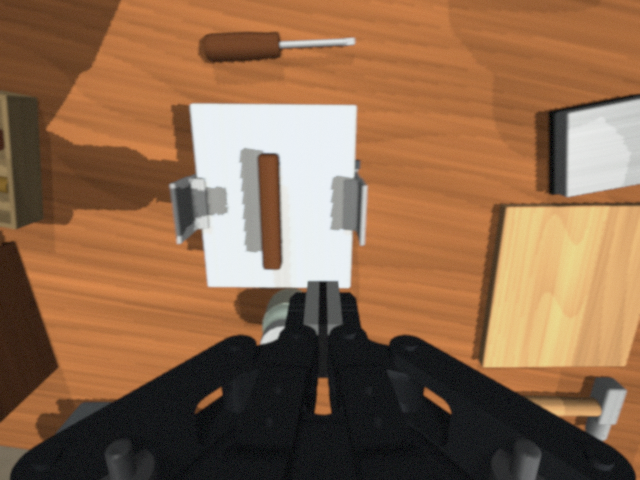

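The wrist view now shows the bar from (269,154) to (272,269), and the tabs at (185,210) and (363,210).

```bash
python3 -c "
from h import *
im=cv2.imread('pics/w2.png');H,S,V=cv2.split(cv2.cvtColor(im,cv2.COLOR_BGR2HSV))
m=np.zeros(H.shape,bool);m[145:275,257:283]=1
print(rect('wrist',m&(S>100)&(V<170),.139))
print('plate',ray('wrist',[[191,105],[356,105],[351,287],[207,287]],.097)*1000)
print('tabs top',ray('wrist',[[363,183],[365,244],[174,183],[179,243]],.138)*1000)
"
```

```text
((469.5, -175.3), array([92.4, 14.3]), 10.2)
plate [[ 400.75913492 -257.35202509   97.        ]
 [ 375.16954709 -122.31120606   97.        ]
 [ 539.96309731  -91.19050537   97.        ]
 [ 566.11183867 -229.19970947   97.        ]]
tabs top [[ 431.58193286 -108.16143389  138.        ]
 [ 480.21594972  -95.52979838  138.        ]
 [ 458.78123803 -251.70417842  138.        ]
 [ 507.58613848 -244.63447891  138.        ]]
```

>>> {"op": "carry_out", "data": {
  "angular": [
    [0, 0, 0],
    [0, 0, 0],
    [0, 0, 0],
    [0, 0, 0],
    [0, 0, 0]
  ],
  "delta_pos": [
    [35, 2, 0],
    [35, 2, 0],
    [30, 0, 0],
    [15, 0, 0],
    [0, 0, 0]
  ],
  "grip": [0, 0, 0, 0, 0]
}}

```text
clock: 2.7
eef_pos: [0.4566, -0.1288, 0.1157]
tool_rot: [-1.343, 1.113, 1.358]
wrist_force: [-0.7, 0.0, 0.4]
finger_gap: -0.0
```

>>> {"op": "carry_out", "data": {
  "angular": [
    [0, 0, 0],
    [0, 0, 0],
    [0, 0, 0],
    [0, 0, 0],
    [0, 0, 0]
  ],
  "delta_pos": [
    [0, 0, 14],
    [0, 0, 14],
    [0, 0, 14],
    [0, 0, 14],
    [0, 0, 14]
  ],
  "grip": [0, 0, 0, 0, 0]
}}

```text
clock: 3.12
eef_pos: [0.4472, -0.0616, 0.1215]
tool_rot: [-1.352, 1.11, 1.348]
wrist_force: [-0.1, 1.1, 0.3]
finger_gap: -0.0003
```

```bash
sed -i 's/470.5,-179./470,-176.5/' h.py; python3 -c "
from h import *
go(0,-40,116)
cv2.imwrite('pics/s2.png',capture('side')[240:400,340:500,::-1].repeat(3,0).repeat(3,1))"
```

```text
t 3.1167 tcp [447.2 -61.6 121.5] F [-0.1  1.1  0.3] gap -0.00028917450313331925
[[ 0.003 -0.981 -0.193]
 [-0.    -0.193  0.981]
 [-1.    -0.003 -0.001]]
shift [   5.6    0.6 -157.1]
```

View pics/s2.png

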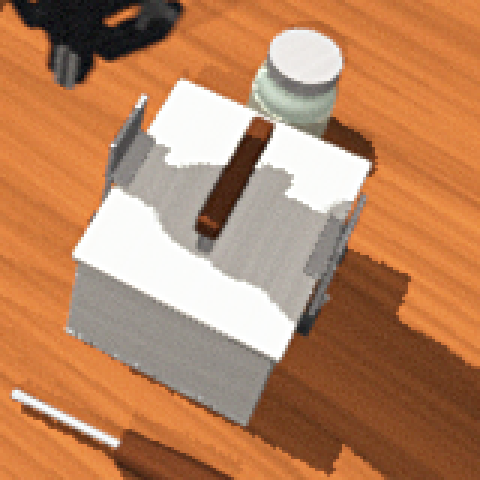

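The clip still looks shut: the tip rode up (z 121) and slipped over the tab. I go back over and push lower and slower, with a slight downward motion.

>>> {"op": "carry_out", "data": {
  "angular": [
    [0, 0, 0],
    [0, 0, 0],
    [0, 0, 0],
    [0, 0, 0],
    [0, 0, 0]
  ],
  "delta_pos": [
    [-35, 0, 0],
    [-15, 0, 0],
    [0, 0, -39],
    [0, 0, -39],
    [0, 0, 0]
  ],
  "grip": [0, 0, 0, 0, 0]
}}

```text
clock: 3.58
eef_pos: [0.4648, -0.1446, 0.172]
tool_rot: [-1.354, 1.113, 1.341]
wrist_force: [1.3, -0.1, 0.3]
finger_gap: 0.0003
```

```bash
python3 -c "
from h import *
go(0,40,109)
im=capture('side')
cv2.imwrite('pics/s3.png',im[220:380,340:500,::-1].repeat(3,0).repeat(3,1))"
```

```text
t 3.5833 tcp [ 464.8 -144.6  172. ] F [ 1.3 -0.1  0.3] gap 0.0002815785443666683
[[ 0.006 -0.982 -0.189]
 [-0.005 -0.189  0.982]
 [-1.    -0.005 -0.006]]
shift [62.9  0.6  8. ]
```

View pics/s3.png

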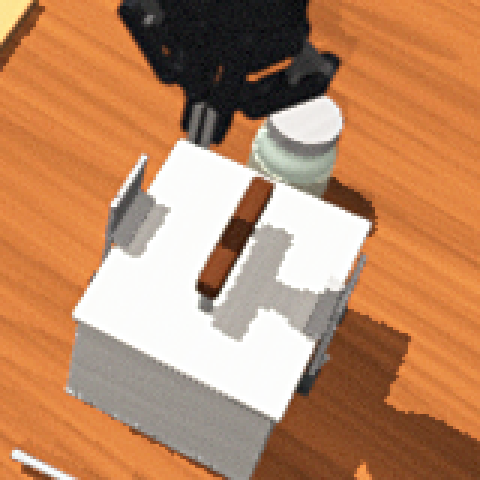

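```bash
python3 -c "
from h import *
p=camera_params('side');f=240/np.tan(np.radians(p['vertical_fov']/2))
def pr(w):
    d=R.from_rotvec(p['rotation']).as_matrix().T@(np.array(w)/1000-p['xyz']);return np.round([p['cx']+f*d[0]/d[2],p['cy']+f*d[1]/d[2]])
print(pr([464.8,-144.6,172]), pr([447,-62,121]),'tabs',pr([456.5,-102.6,138]),pr([483.5,-250,138]),'grip',pr([470,-176.5,139]), pr([422.7,-184.8,139]),pr([517,-168,139]))"
```

```text
[403. 278.] [360. 277.] tabs [380. 280.] [454. 314.] grip [416. 296.] [406. 315.] [425. 279.]
```

```bash
python3 -c "
from h import *
s=tool();e=s['eef_pos'];M=R.from_rotvec(s['tool_rot']).as_matrix()
ims=[]
for n,r in (('wrist',None),('side',None)):
    p=camera_params(n);f=240/np.tan(np.radians(p['vertical_fov']/2))
    im=capture(n)[:,:,::-1].copy()
    for k,c in((0,(0,0,255)),(-.025,(0,255,0))):
        d=R.from_rotvec(p['rotation']).as_matrix().T@(e+M[:,0]*k-p['xyz']);u=p['cx']+f*d[0]/d[2],p['cy']+f*d[1]/d[2]
        print(n,k,u); 
        if k==0:
            x,y=map(int,u); im0=im; x0,y0=max(x-65,0),max(y-65,0)
        cv2.circle(im,(int(u[0]),int(u[1])),1,c,-1)
    ims.append(cv2.resize(im[y0:y0+130,x0:x0+130],(390,390),interpolation=0))
cv2.imwrite('pics/c4.png',np.hstack(ims))"
```

```text
t 3.6333 tcp [ 463.4 -142.   171.4] F [-0.5  0.5  0.9] gap 2.4620389473557075e-05
[[ 0.003 -0.982 -0.189]
 [-0.002 -0.189  0.982]
 [-1.    -0.003 -0.002]]
wrist 0 (np.float64(323.4213351119365), np.float64(266.0386195274142))
wrist -0.025 (np.float64(323.5024659484034), np.float64(287.1335752702477))
side 0 (np.float64(401.44896044473944), np.float64(278.08614141240275))
side -0.025 (np.float64(403.4797101185866), np.float64(269.66698984735194))
```

View pics/c4.png

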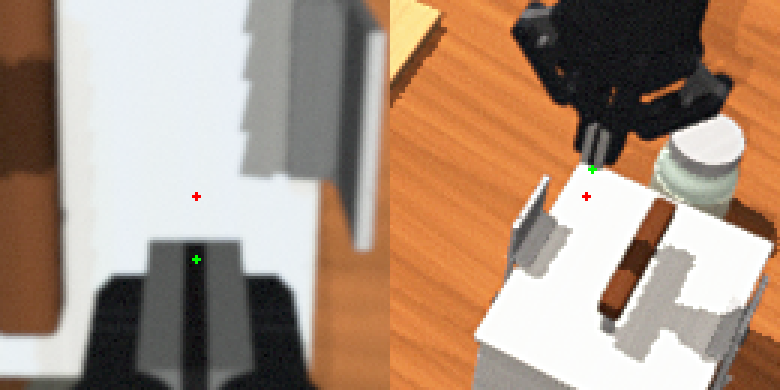

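Both views put the finger tips about 27 mm higher than the reported TCP (green marks at -25 mm, red at the TCP). So the first push passed above the tab. I allow for this offset and descend carefully, watching the force.

>>> {"op": "carry_out", "data": {
  "angular": [
    [0, 0, 0],
    [0, 0, 0],
    [0, 0, 0],
    [0, 0, 0],
    [0, 0, 0]
  ],
  "delta_pos": [
    [30, 0, 2],
    [25, 0, 0],
    [15, 0, 0],
    [10, 0, 0],
    [0, 0, 0]
  ],
  "grip": [0, 0, 0, 0, 0]
}}

```text
clock: 4.15
eef_pos: [0.4598, -0.1361, 0.0881]
tool_rot: [-1.348, 1.111, 1.355]
wrist_force: [-0.3, -0.1, 0.6]
finger_gap: -0.0002
```

```bash
python3 -c "
from h import *
s=tool();e=s['eef_pos'];M=R.from_rotvec(s['tool_rot']).as_matrix()
ims=[]
for n in ('wrist','side'):
    p=camera_params(n);f=240/np.tan(np.radians(p['vertical_fov']/2))
    im=capture(n)[:,:,::-1].copy()
    for k,c in((0,(0,0,255)),(-.025,(0,255,0))):
        d=R.from_rotvec(p['rotation']).as_matrix().T@(e+M[:,0]*k-p['xyz']);u=p['cx']+f*d[0]/d[2],p['cy']+f*d[1]/d[2]
        if k==0: x,y=map(int,u); x0,y0=max(x-65,0),max(y-65,0)
        cv2.circle(im,(int(u[0]),int(u[1])),1,c,-1)
    ims.append(cv2.resize(im[y0:y0+130,x0:x0+130],(390,390),interpolation=0))
cv2.imwrite('pics/c5.png',np.hstack(ims))"
```

```text
t 4.15 tcp [ 459.8 -136.1   88.1] F [-0.3 -0.1  0.6] gap -0.00015730107318398634
[[-0.003 -0.981 -0.194]
 [ 0.002 -0.194  0.981]
 [-1.     0.003  0.003]]
```

View pics/c5.png

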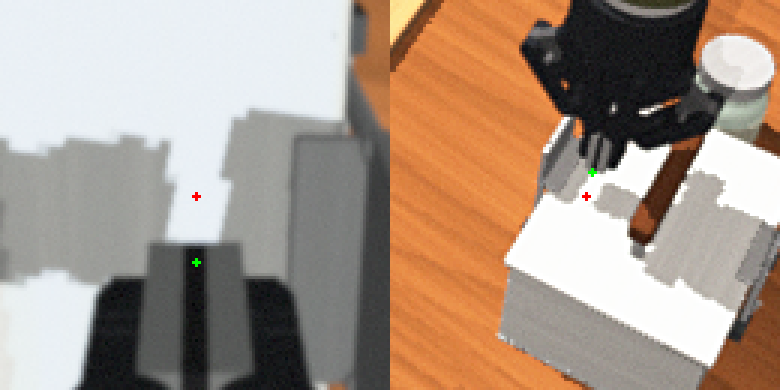

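The reported z of 88 mm is below the plate with no contact, which confirms the offset. The tip is really at about 114 mm, inside the tab's height. I push outwards.

>>> {"op": "carry_out", "data": {
  "angular": [
    [0, 0, 0],
    [0, 0, 0],
    [0, 0, 0],
    [0, 0, 0],
    [0, 0, 0]
  ],
  "delta_pos": [
    [1, 0, 14],
    [1, 0, 13],
    [0, 0, 13],
    [0, 0, 13],
    [0, 0, 13]
  ],
  "grip": [0, 0, 0, 0, 0]
}}

```text
clock: 4.67
eef_pos: [0.4483, -0.0718, 0.088]
tool_rot: [-1.35, 1.111, 1.35]
wrist_force: [0.5, -0.1, -0.5]
finger_gap: 0.0001
```

>>> {"op": "carry_out", "data": {
  "angular": [
    [0, 0, 0],
    [0, 0, 0],
    [0, 0, 0],
    [0, 0, 0],
    [0, 0, 0]
  ],
  "delta_pos": [
    [0, 0, 9],
    [0, 0, 9],
    [0, 0, 0],
    [0, 0, 0],
    [0, 0, 0]
  ],
  "grip": [0, 0, 0, 0, 0]
}}

```text
clock: 5.08
eef_pos: [0.4455, -0.0559, 0.0877]
tool_rot: [-1.351, 1.111, 1.35]
wrist_force: [-0.3, -0.1, 0.1]
finger_gap: 0.0001
```

>>> {"op": "carry_out", "data": {
  "angular": [
    [0, 0, 0],
    [0, 0, 0],
    [0, 0, 0],
    [0, 0, 0],
    [0, 0, 0]
  ],
  "delta_pos": [
    [-30, 0, 0],
    [-30, 0, 0],
    [-20, 0, -20],
    [0, 0, -40],
    [0, 0, 0]
  ],
  "grip": [0, 0, 0, 0, 0]
}}

```text
clock: 5.5
eef_pos: [0.4602, -0.1208, 0.1695]
tool_rot: [-1.353, 1.114, 1.34]
wrist_force: [0.6, -1.0, 0.1]
finger_gap: -0.0003
```

```bash
python3 -c "
from h import *
go(0,-42,87)
im=capture('side')
cv2.imwrite('pics/s6.png',im[220:380,340:500,::-1].repeat(3,0).repeat(3,1))"
```

```text
t 5.5 tcp [ 460.2 -120.8  169.5] F [ 0.6 -1.   0.1] gap -0.0002566677615460775
[[ 0.006 -0.982 -0.188]
 [-0.005 -0.188  0.982]
 [-1.    -0.005 -0.006]]
shift [ 83.    1.8 -98.1]
```

View pics/s6.png

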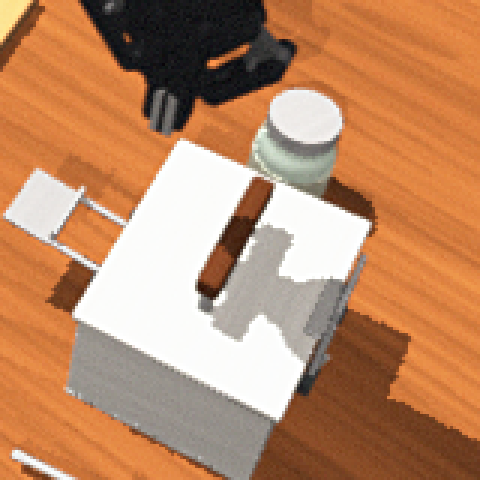

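Clip a lies open and the lid has not moved. Now the same for clip b.

>>> {"op": "carry_out", "data": {
  "angular": [
    [0, 0, 0],
    [0, 0, 0],
    [0, 0, 0],
    [0, 0, 0],
    [0, 0, 0]
  ],
  "delta_pos": [
    [0, 0, -34],
    [0, 1, -34],
    [0, 1, -29],
    [0, 0, 0],
    [0, 0, 0]
  ],
  "grip": [0, 0, 0, 0, 0]
}}

```text
clock: 5.97
eef_pos: [0.473, -0.2111, 0.1667]
tool_rot: [-1.346, 1.113, 1.35]
wrist_force: [0.3, 0.5, -0.1]
finger_gap: -0.0003
```

>>> {"op": "carry_out", "data": {
  "angular": [
    [0, 0, 0],
    [0, 0, 0],
    [0, 0, 0],
    [0, 0, 0],
    [0, 0, 0]
  ],
  "delta_pos": [
    [30, 0, 0],
    [25, 0, 0],
    [15, 0, 0],
    [12, 0, 0],
    [0, 0, 0]
  ],
  "grip": [0, 0, 0, 0, 0]
}}

```text
clock: 6.38
eef_pos: [0.471, -0.2074, 0.0827]
tool_rot: [-1.345, 1.111, 1.357]
wrist_force: [0.9, 0.6, -0.3]
finger_gap: 0.0
```

>>> {"op": "carry_out", "data": {
  "angular": [
    [0, 0, 0],
    [0, 0, 0],
    [0, 0, 0],
    [0, 0, 0],
    [0, 0, 0]
  ],
  "delta_pos": [
    [0, 0, -14],
    [0, 0, -13],
    [0, 0, -13],
    [0, 0, -13],
    [0, 0, -13]
  ],
  "grip": [0, 0, 0, 0, 0]
}}

```text
clock: 6.8
eef_pos: [0.4867, -0.2766, 0.0861]
tool_rot: [-1.35, 1.111, 1.349]
wrist_force: [0.1, 0.7, -0.1]
finger_gap: 0.0001
```

>>> {"op": "carry_out", "data": {
  "angular": [
    [0, 0, 0],
    [0, 0, 0],
    [0, 0, 0],
    [0, 0, 0],
    [0, 0, 0]
  ],
  "delta_pos": [
    [0, 0, -9],
    [0, 0, -9],
    [0, 0, 0],
    [0, 0, 0],
    [0, 0, 0]
  ],
  "grip": [0, 0, 0, 0, 0]
}}

```text
clock: 7.22
eef_pos: [0.4895, -0.2926, 0.0857]
tool_rot: [-1.35, 1.111, 1.35]
wrist_force: [-0.0, -0.3, 0.3]
finger_gap: 0.0002
```

>>> {"op": "carry_out", "data": {
  "angular": [
    [0, 0, 0],
    [0, 0, 0],
    [0, 0, 0],
    [0, 0, 0],
    [0, 0, 0]
  ],
  "delta_pos": [
    [-35, 0, 0],
    [-35, 0, 0],
    [-25, 0, 0],
    [0, 0, 20],
    [0, 0, 0]
  ],
  "grip": [0, 0, 0, 0, 40]
}}

```text
clock: 7.63
eef_pos: [0.4862, -0.2711, 0.1831]
tool_rot: [-1.354, 1.109, 1.349]
wrist_force: [-0.1, 0.9, -0.6]
finger_gap: 0.0106
```

```bash
python3 -c "
from h import *
go(0,0,170)
im=capture('side')
cv2.imwrite('pics/s7.png',im[220:420,340:540,::-1].repeat(3,0).repeat(3,1))"
```

```text
t 7.6333 tcp [ 486.2 -271.1  183.1] F [-0.1  0.9 -0.6] gap 0.010617220617005315
[[ 0.003 -0.981 -0.194]
 [-0.001 -0.194  0.981]
 [-1.    -0.002 -0.001]]
shift [13.  -2.5 96. ]
```

View pics/s7.png

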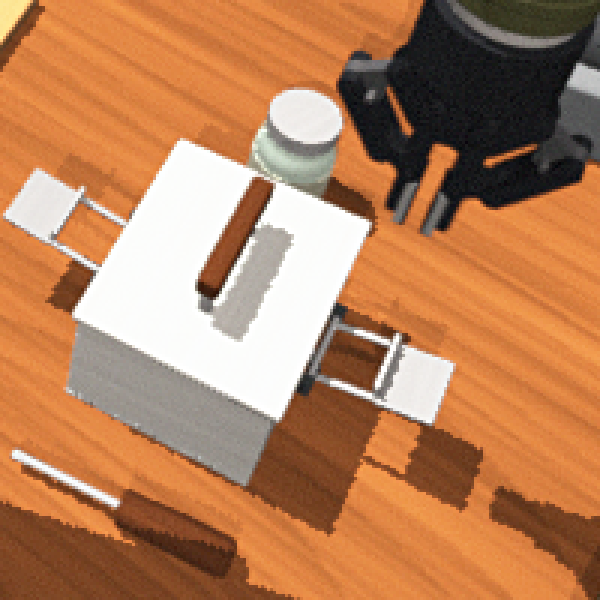

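Both clips are open and the lid is still in place. Now I grasp the bar.

>>> {"op": "carry_out", "data": {
  "angular": [
    [0, 0, 0],
    [0, 0, 0],
    [0, 0, 0],
    [0, 0, 0],
    [0, 0, 0]
  ],
  "delta_pos": [
    [0, -1, 34],
    [0, -1, 34],
    [0, 0, 28],
    [0, 0, 0],
    [0, 0, 0]
  ],
  "grip": [55, 55, 55, 55, 55]
}}

```text
clock: 8.1
eef_pos: [0.4688, -0.1772, 0.18]
tool_rot: [-1.351, 1.111, 1.353]
wrist_force: [0.3, -0.3, 0.2]
finger_gap: 0.0551
```

```bash
python3 -c "
from h import *
go(0,0,86)
im=capture('wrist');H,S,V=cv2.split(cv2.cvtColor(im[:,:,::-1].copy(),cv2.COLOR_BGR2HSV))
m=(S>100)&(V<175)&(H<15)
m[:, :270]=0;m[:,380:]=0;m[:100]=0
n,l,st,c=cv2.connectedComponentsWithStats(m.astype(np.uint8))
for s in st[1:]:
    if s[4]>300: print(s)
k=1+np.argmax(st[1:,4]); print(rect('wrist',l==k,.139))
"
```

```text
t 8.1 tcp [ 468.8 -177.2  180. ] F [ 0.3 -0.3  0.2] gap 0.055149097344091694
[[-0.001 -0.981 -0.195]
 [ 0.    -0.195  0.981]
 [-1.     0.001  0.001]]
shift [94.  -1.5  0.3]
[ 307  173   23  135 2860]
[270 324  28  58 850]
[ 341  325   39   45 1342]
[270 386 110  30 714]
((472.3, -181.5), array([93.1, 13.8]), 10.4)
```

>>> {"op": "carry_out", "data": {
  "angular": [
    [0, 0, 0],
    [0, 0, 0],
    [0, 0, 0],
    [0, 0, 0],
    [0, 0, 0]
  ],
  "delta_pos": [
    [30, -2, -4],
    [28, 0, 0],
    [20, 0, 0],
    [14, 0, 0],
    [0, 0, 0]
  ],
  "grip": [55, 55, 55, 55, 55]
}}

```text
clock: 8.57
eef_pos: [0.4699, -0.182, 0.0849]
tool_rot: [-1.344, 1.114, 1.355]
wrist_force: [-0.8, 0.4, 0.4]
finger_gap: 0.055
```

>>> {"op": "carry_out", "data": {
  "angular": [
    [0, 0, 0],
    [0, 0, 0],
    [0, 0, 0],
    [0, 0, 0],
    [0, 0, 0]
  ],
  "delta_pos": [
    [0, 0, 0],
    [0, 0, 0],
    [0, 0, 0],
    [0, 0, 0],
    [0, 0, 0]
  ],
  "grip": [0, 0, 0, 0, 0]
}}

```text
clock: 8.98
eef_pos: [0.4729, -0.1822, 0.0901]
tool_rot: [-1.351, 1.11, 1.348]
wrist_force: [-0.5, 2.3, 5.6]
finger_gap: 0.0143
```

>>> {"op": "carry_out", "data": {
  "angular": [
    [0, 0, 0],
    [0, 0, 0],
    [0, 0, 0],
    [0, 0, 0],
    [0, 0, 0]
  ],
  "delta_pos": [
    [0, 0, 0],
    [0, 0, 0],
    [0, 0, 0],
    [0, 0, 0],
    [0, 0, 0]
  ],
  "grip": [0, 0, 0, 0, 0]
}}

```text
clock: 9.4
eef_pos: [0.4729, -0.1822, 0.0901]
tool_rot: [-1.352, 1.111, 1.348]
wrist_force: [-2.0, 1.9, 5.0]
finger_gap: 0.0139
```

>>> {"op": "carry_out", "data": {
  "angular": [
    [0, 0, 0],
    [0, 0, 0],
    [0, 0, 0],
    [0, 0, 0],
    [0, 0, 0]
  ],
  "delta_pos": [
    [-4, 0, 0],
    [-8, 0, 0],
    [-10, 0, 0],
    [-10, 0, 0],
    [0, 0, 0]
  ],
  "grip": [0, 0, 0, 0, 0]
}}

```text
clock: 9.82
eef_pos: [0.4736, -0.183, 0.1234]
tool_rot: [-1.354, 1.111, 1.346]
wrist_force: [0.9, 0.2, -3.6]
finger_gap: 0.0142
```

```bash
python3 -c "
from h import *
tool()
im=capture('side')
a=im[180:380,340:540,::-1].repeat(2,0).repeat(2,1)
p=capture('wrist')[80:480,120:520,::-1]
cv2.imwrite('pics/s8.png',np.hstack([a,p]))"
```

```text
t 9.8167 tcp [ 473.6 -183.   123.4] F [ 0.9  0.2 -3.6] gap 0.014243881878745465
[[ 0.004 -0.981 -0.192]
 [-0.002 -0.192  0.981]
 [-1.    -0.003 -0.003]]
```

View pics/s8.png

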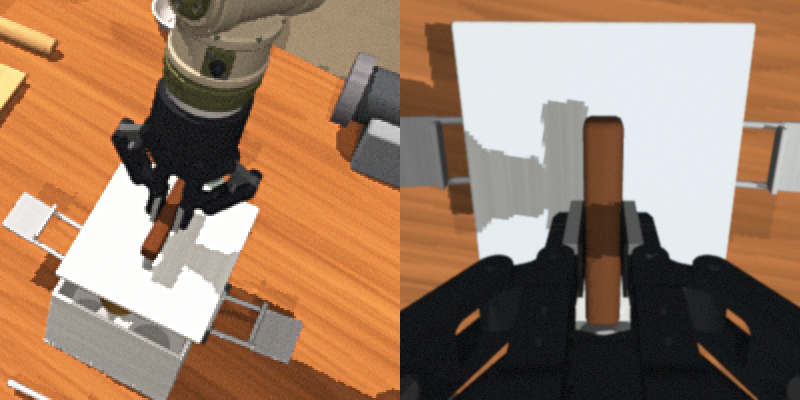

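The lid is held level (weight 3.6 N) and clear of the tin. I raise it and carry it to the board.

>>> {"op": "carry_out", "data": {
  "angular": [
    [0, 0, 0],
    [0, 0, 0],
    [0, 0, 0],
    [0, 0, 0],
    [0, 0, 0]
  ],
  "delta_pos": [
    [-10, 0, 0],
    [-10, 0, 0],
    [-10, 0, 0],
    [-10, 0, 0],
    [0, 0, 0]
  ],
  "grip": [0, 0, 0, 0, 0]
}}

```text
clock: 10.33
eef_pos: [0.4736, -0.1829, 0.1635]
tool_rot: [-1.354, 1.111, 1.346]
wrist_force: [0.1, -0.9, -3.4]
finger_gap: 0.014
```

>>> {"op": "carry_out", "data": {
  "angular": [
    [0, 0, 0],
    [0, 0, 0],
    [0, 0, 0],
    [0, 0, 0],
    [0, 0, 0]
  ],
  "delta_pos": [
    [0, -4, 12],
    [0, -8, 20],
    [0, -9, 23],
    [0, -9, 23],
    [0, -9, 23]
  ],
  "grip": [0, 0, 0, 0, 0]
}}

```text
clock: 10.75
eef_pos: [0.4906, -0.0738, 0.1603]
tool_rot: [-1.349, 1.112, 1.351]
wrist_force: [-0.2, -0.0, -3.2]
finger_gap: 0.0141
```

>>> {"op": "carry_out", "data": {
  "angular": [
    [0, 0, 0],
    [0, 0, 0],
    [0, 0, 0],
    [0, 0, 0],
    [0, 0, 0]
  ],
  "delta_pos": [
    [0, -9, 23],
    [0, -9, 23],
    [0, -9, 23],
    [0, -9, 23],
    [0, -9, 23]
  ],
  "grip": [0, 0, 0, 0, 0]
}}

```text
clock: 11.17
eef_pos: [0.5125, 0.048, 0.1603]
tool_rot: [-1.35, 1.111, 1.351]
wrist_force: [0.4, -0.7, -3.0]
finger_gap: 0.0145
```

>>> {"op": "carry_out", "data": {
  "angular": [
    [0, 0, 0],
    [0, 0, 0],
    [0, 0, 0],
    [0, 0, 0],
    [0, 0, 0]
  ],
  "delta_pos": [
    [0, -9, 23],
    [0, -9, 23],
    [0, -9, 20],
    [0, -6, 14],
    [0, 0, 0]
  ],
  "grip": [0, 0, 0, 0, 0]
}}

```text
clock: 11.58
eef_pos: [0.5299, 0.1343, 0.1602]
tool_rot: [-1.352, 1.108, 1.354]
wrist_force: [0.2, -0.5, -3.0]
finger_gap: 0.0144
```

```bash
python3 -c "
from h import *
go(0,0,40,np.array([538,187.]))
"
```

```text
t 11.5833 tcp [529.9 134.3 160.2] F [ 0.2 -0.5 -3. ] gap 0.014354993125369413
[[-0.    -0.981 -0.196]
 [ 0.002 -0.196  0.981]
 [-1.     0.     0.002]]
shift [120.2 -18.3  49.9]
```

>>> {"op": "carry_out", "data": {
  "angular": [
    [0, 0, 0],
    [0, 0, 0],
    [0, 0, 0],
    [0, 0, 0],
    [0, 0, 0]
  ],
  "delta_pos": [
    [0, -7, 20],
    [0, -7, 20],
    [0, -4, 10],
    [0, 0, 0],
    [0, 0, 0]
  ],
  "grip": [0, 0, 0, 0, 0]
}}

```text
clock: 12.0
eef_pos: [0.5376, 0.1835, 0.1603]
tool_rot: [-1.351, 1.112, 1.351]
wrist_force: [-0.4, -0.4, -3.2]
finger_gap: 0.0141
```

>>> {"op": "carry_out", "data": {
  "angular": [
    [0, 0, 0],
    [0, 0, 0],
    [0, 0, 0],
    [0, 0, 0],
    [0, 0, 0]
  ],
  "delta_pos": [
    [20, 0, 0],
    [25, 0, 0],
    [25, 0, 0],
    [25, 0, 0],
    [15, 0, 0]
  ],
  "grip": [0, 0, 0, 0, 0]
}}

```text
clock: 12.42
eef_pos: [0.5362, 0.1818, 0.048]
tool_rot: [-1.348, 1.116, 1.352]
wrist_force: [-1.3, 0.1, -2.9]
finger_gap: 0.0141
```

>>> {"op": "carry_out", "data": {
  "angular": [
    [0, 0, 0],
    [0, 0, 0],
    [0, 0, 0],
    [0, 0, 0],
    [0, 0, 0]
  ],
  "delta_pos": [
    [5, 0, 0],
    [5, 0, 0],
    [5, 0, 0],
    [0, 0, 0],
    [0, 0, 0]
  ],
  "grip": [0, 0, 0, 0, 0]
}}

```text
clock: 12.83
eef_pos: [0.5387, 0.1834, 0.0365]
tool_rot: [-1.351, 1.111, 1.349]
wrist_force: [0.6, 0.3, -3.2]
finger_gap: 0.0138
```

>>> {"op": "carry_out", "data": {
  "angular": [
    [0, 0, 0],
    [0, 0, 0],
    [0, 0, 0],
    [0, 0, 0],
    [0, 0, 0]
  ],
  "delta_pos": [
    [3, 0, 0],
    [3, 0, 0],
    [3, 0, 0],
    [0, 0, 0],
    [0, 0, 0]
  ],
  "grip": [0, 0, 0, 0, 0]
}}

```text
clock: 13.25
eef_pos: [0.5378, 0.1835, 0.0265]
tool_rot: [-1.35, 1.112, 1.351]
wrist_force: [0.6, -1.0, -3.4]
finger_gap: 0.014
```

>>> {"op": "carry_out", "data": {
  "angular": [
    [0, 0, 0],
    [0, 0, 0],
    [0, 0, 0],
    [0, 0, 0],
    [0, 0, 0]
  ],
  "delta_pos": [
    [1, 0, 0],
    [1, 0, 0],
    [1, 0, 0],
    [0, 0, 0],
    [0, 0, 0]
  ],
  "grip": [0, 0, 0, 0, 0]
}}

```text
clock: 13.67
eef_pos: [0.5382, 0.1835, 0.0241]
tool_rot: [-1.35, 1.111, 1.35]
wrist_force: [-1.2, -0.9, 1.1]
finger_gap: 0.0143
```

Contact at TCP z = 24, as predicted. I press one more millimetre, then release gently.

>>> {"op": "carry_out", "data": {
  "angular": [
    [0, 0, 0],
    [0, 0, 0],
    [0, 0, 0],
    [0, 0, 0],
    [0, 0, 0]
  ],
  "delta_pos": [
    [0.5, 0, 0],
    [0, 0, 0],
    [0, 0, 0],
    [0, 0, 0],
    [0, 0, 0]
  ],
  "grip": [0, 0, 30, 50, 50]
}}

```text
clock: 14.08
eef_pos: [0.5385, 0.1836, 0.0233]
tool_rot: [-1.35, 1.111, 1.35]
wrist_force: [-0.0, 0.0, 0.8]
finger_gap: 0.0492
```

>>> {"op": "carry_out", "data": {
  "angular": [
    [0, 0, 0],
    [0, 0, 0],
    [0, 0, 0],
    [0, 0, 0],
    [0, 0, 0]
  ],
  "delta_pos": [
    [0, 0, 0],
    [0, 0, 0],
    [-10, 0, 0],
    [-20, 0, 0],
    [-25, 0, 0]
  ],
  "grip": [50, 50, 50, 50, 50]
}}

```text
clock: 14.5
eef_pos: [0.5366, 0.1832, 0.0777]
tool_rot: [-1.349, 1.114, 1.353]
wrist_force: [0.6, 0.6, 0.3]
finger_gap: 0.0498
```

>>> {"op": "carry_out", "data": {
  "angular": [
    [0, 0, 0],
    [0, 0, 0],
    [0, 0, 0],
    [0, 0, 0],
    [0, 0, 0]
  ],
  "delta_pos": [
    [-30, 0, 0],
    [-30, 0, 0],
    [-30, 0, 0],
    [-20, 0, 0],
    [0, 0, 0]
  ],
  "grip": [50, 50, 50, 50, 50]
}}

```text
clock: 14.92
eef_pos: [0.5409, 0.1841, 0.1944]
tool_rot: [-1.354, 1.104, 1.343]
wrist_force: [-0.1, 0.4, 1.6]
finger_gap: 0.0503
```

```bash
python3 -c "
from h import *
tool()
im=capture('side')[:,:,::-1].copy()
cv2.imwrite('pics/s9.png',im)
im=capture('wrist');H,S,V=cv2.split(cv2.cvtColor(im[:,:,::-1].copy(),cv2.COLOR_BGR2HSV))
m=(S<40)&(V>200)
n,l,st,c=cv2.connectedComponentsWithStats(m.astype(np.uint8)); k=1+np.argmax(st[1:,4]);print('plate',st[k],rect('wrist',l==k,.031))
m=(S>100)&(V<175)&(H<15); m[:,:290]=0;m[:,360:]=0;m[:100]=0
n,l,st,c=cv2.connectedComponentsWithStats(m.astype(np.uint8)); k=1+np.argmax(st[1:,4]);print('bar',st[k],rect('wrist',l==k,.073))"
```

```text
t 14.9167 tcp [540.9 184.1 194.4] F [-0.1  0.4  1.6] gap 0.050325380963075685
[[ 0.009 -0.981 -0.192]
 [ 0.002 -0.192  0.981]
 [-1.    -0.009  0.   ]]
plate [  247   105   153   171 20358] ((535.9, 182.6), array([166.4, 137.6]), 10.9)
bar [ 315  152   16  105 1652] ((535.2, 182.5), array([90.9, 13.2]), 10.7)
```

View pics/s9.png

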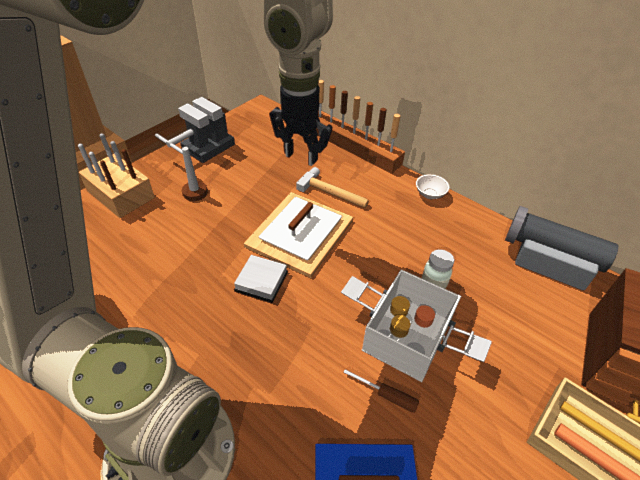

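The lid lies flat and centred on the board around (300,228), both clips are open, and the bystanders look unmoved. The robot is clear of everything.

```bash
python3 -c "
from cell import close_job
print(close_job())"
```

```text
the job is handed in; nothing more can be done
None
```

The job is done and handed in at about 15 s on the robot's clock. Both clips are flipped open, and the lid was lifted by its wooden grip and set down flat, grip up, on the board. No verdict was reported.

- **Final position:** the last wrist picture puts the lid's centre at about (536, 183) mm. The board's centre was measured at about (538, 187) mm, so the lid is off by roughly 5 mm where 45 mm is allowed.
- **Final side picture:** both clips stand open, the bystanders look where they were, and the gripper is clear of everything. I judged clip angle and lid tilt by eye only.
- **Reported TCP disagreed with the cameras:** the shut fingertips were about 25–27 mm higher than the reported TCP. My first push on clip a therefore passed over the tab without touching it. I allowed for the offset, and both clips then flipped at the first push.
- **Scattered measurements:** camera estimates of the tin's y position differed by up to 10 mm, so I took a closer look from directly above the grip before grasping it.

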